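Release the hold-down link of a test nest with the forked spring-bar tool

TASK

The board in the test nest is held down by a steel link, hooked under a keeper at one end and locked at the other by a spring bar. Take the forked tool from its stand, use its fork on the collar of the spring bar to draw the bar back until the end of the link springs up, then stand the tool back in its stand, unhook the link and lay it flat, right side up, in the steel parts tray. Go gently: the spring bar bends if it is forced against its stop, so work it with the tool only and never with the fingers, do not wrench the link, and leave the loupe, the cup and the dish where they stand.

Things in the scene. Friction and masses are not known exactly. Their poses are not given: they have to be found in the camera images.
- nest: Test nest, fixed on the bench: aluminium base plate 72 x 179 mm, top 10 mm high, with a board, a keeper and two lugs on it. Origin: on the bench under the middle of the link; x across, y along the link towards the spring bar, z up. The bar's axis is at x = 0, 40 mm high. Lugs 18 mm wide, tops 49 mm high, at y = 54 to 62 (inner) and 97 to 105 mm (outer).
- spring_bar: Steel bar, 5 mm diameter, along the nest's y, sliding through both lugs. Origin 1 mm inside its tip, at nest y = 40 mm at rest; the tip sits 5 mm deep in the link. Pushing its collar to +y draws it: 3 N at first, 5.5 N at 5 mm, plus 1 or 2 N of friction. The link is free at about 5 mm, the hard stop is at 6.2 mm; over 10 N spoils the bar.
- bar_hole (a point): Point on the bar's axis at the outer face of the inner lug (nest y = 62 mm, 40 mm high); fixed. The collar on the bar (16 mm diameter, 4 mm thick, coil spring behind it) is clamped by hand: its near face stands anywhere from 6.5 to 15.5 mm from here towards +y, unreported. The fork enters from above between lug and collar.
- keeper_lip (a point): Underside edge of the keeper's lip over the link's heel, at nest y = -47 mm, 39.9 mm high; fixed. The keeper reaches from y = -60 to -45 mm, 46 mm high, 18 mm wide. The heel lies 4 mm under the lip.
- link: Loose steel link, 16 mm wide, 12 mm thick, 88 mm long, plus a heel 7 mm long, 5 mm thick at its -y end, under the keeper's lip; two rubber feet, 12 mm wide, at y = -26 and 10 mm, reach 7 mm below its underside. 50 to 100 g. Origin: underside, middle of the 88 mm; y along it to the spring bar, z up. To unhook it once its end is up, shift it 6 mm to +y (10 mm of room), then lift.
- link_end (a point): Middle of the link's end face on the spring-bar side, 44 mm along y from the link's origin, 6 mm above its underside: 40 to 41 mm above the bench when locked; two sprung pins under that end push it up by about 9 mm, to 48 to 50 mm, when the bar has left it.
- fork_tool: Loose forked tool, upright in its stand, tines down, 84 mm long, 50 g. Origin midway between the tine tips, z up the handle. Handle 19 mm (x) by 14 mm (y), from 31 (steel shoulder) to 84 mm above the tips; take it across its y faces about 58 mm above the tips. Blade 16 mm wide (x), 3 mm thick (y), slot 7 mm wide, 18 mm deep, flared to about 10 mm at the tips.
- tool_stand: Fixed tool stand, black block 44 (x) by 36 mm (y) on a 52 mm square base, top 37 mm high. Origin under its middle on the bench. Its slot, 23 (x) by 8 mm (y), 31 mm deep, takes the blade; the tool's shoulder rests on top, its origin then 6 mm above the bench and its x along the stand's x, either way round.
- parts_tray: Fixed shallow steel tray, 82 mm (x) by 124 mm (y) outside, 14 mm high, walls and floor 3 mm thick. Origin under its middle on the bench.
- loupe: Bystander: black loupe, 36 mm diameter and 36 mm high, loose. Origin under its middle.
- parts_cup: Bystander: small metal cup, 57 mm diameter and 24 mm high, loose. Origin under its middle.
- petri_dish: Bystander: clear dish, 55 mm diameter and 12 mm high, loose. Origin under its middle.

How it is judged:
By the outcome, as a careful person would: the job done as asked, in the order asked, and still so for the second after the job is handed in, with the robot touching nothing.
It also fails if it takes over 67 s, if anything falls off the work surface, if the arm or the gripper's body presses on something with over 40 N, if the wrist force passes 120 N, or if a joint passes its speed limit or range.

ROBOT

A 6-joint arm with a two-finger parallel gripper is mounted at the origin on a cart in front of the work surface, level with it; the furniture and walls round the work are solid. World frame = base frame: x ahead of the robot, y to its left, z up, the work surface at z = 0. Lengths are in mm, angles in rad, forces in N, time in s.
With the tool pointing down it reaches from about 275 to 750 mm from the base axis. Payload 10.2 kg.
Tool frame: the origin (TCP) lies between the finger pads; the fingertips stand 17 mm ahead of it and the grasp point (between the pads) lies 2 mm behind it; z points along the fingers, y is the line along which they close (so a half turn about z gives the same grasp; the last joint's range is limited). The gripper opens to 85 mm and grips with 20 to 120 N. Pads are 22 mm wide; open, the fingers measure 114 mm over their backs; the gripper's body (76 mm by 85 mm) begins 54 mm behind the grasp point. The pads swing forward as they close: fully open they stand 13 mm farther back than shut.
Start: joints at [0.895, 0.313, 1.498, -0, 1.331, -0.223], TCP at [229.693, 472.094, 248.294] pointing down, gripper open.
Joint ranges: [-2.94, 2.94], [-0.97, 2.17], [0.19, 2.56], [-1.23, 4.37], [0.02, 3.11], [-2.88, 2.88]. Speed limits (rad/s): [2.39, 2.39, 3.01, 3.14, 3.14, 3.14].

INTERFACE

Orientations are given as a unit quaternion [w, x, y, z].
In Python, from rig import * gives the robot as it stands.
- The arm moves only by the tool step_arm, never from a script. Its argument "commands" is text: rows parted by semicolons, each of 7 numbers parted by spaces: the opening, from 0 (shut) to 1 (fully open), then the shift along the tool's x, y, z in cm, then the turn, a rotation vector about the tool's x, y, z in rad. In form: hand x y z rx ry rz; .... A call has 1 to 20 rows; each row is the pose to reach, as a shift and turn from the pose commanded when the call began, along the tool's axes at that moment; what a row does not reach only later rows make up. A row lasts 1/12 s, in which the tool goes at most 41.7 mm and 7.16 degrees, less where a joint would pass 70% of its speed; a pose out of reach is approached as far as the arm can. A call with a gripper value outside its range is refused whole. The fingers move at their own pace and stop on an object; "newtons" is the grip in N (left out, the last holds). Time passes only in rows, so rows that repeat a pose let the fingers close. It gives the time, the measured TCP pose, the force, the opening and the grip force at its end, in the units of the state.
- sense(): the state, without advancing time (a new reading comes with each control period).
- capture(name): name is "scene" or "top" or "wrist"; returns the picture (480x640x3 uint8, red, green, blue); there is no depth.
- camera_model(name): a dict with "mtx" (3x3 intrinsics, pixels), "eye" and "rotation" of the camera in the world. Camera axes: x right, y down, z forward; pixel columns grow to the right and rows downward; lengths in mm; the calibration is good to about 2 mm. A picture is of the moment at which its call begins: read the wrist's pose just before it. camera_model takes no time and is no camera call; for the wrist camera it gives the pose at the moment of the call.
- finish_job(): hands the job in; it is judged then, once.
Trained networks look in the newest picture that a camera, given by its name, has taken for a name from the list of things; names that differ only in an ending like _2 or _b are one class to them, and where a whole thing is asked for, a point or a joint stands for the part that bears it (a point fixed in the world has none). Each returns a list of dicts, best first, with "score" (0 to 1); they miss things now and then, are a little off and sometimes report something else, mostly with a low value. They report only what shows in the picture. A call takes as long as a camera call.
- search_frame(camera, label): "rect" ([centre column, centre row, width, height] in pixels, round what is visible of it).
- trace(camera, label): "mask" (480x640 bool, what is visible of it) and "rect" ([centre column, centre row, width, height] in pixels, round what is visible of it).
- spot_point(camera, label): "xy" ([column, row] in pixels: a listed point, or the origin of a listed thing).
The state is a dict: "time_s": time; "joints": joint angles; "dq": joint speeds; "tau": joint torques, N m; "eef_pos": TCP position; "ee_rot": TCP orientation; "force": force on the tool from outside, world axes, zero at the start; "wrist_torque": the same for the moment, N m; "grip_width": opening from 0.0 (shut) to 1.0 (fully open); "grip_force": force on a finger pad.
Only numpy, scipy, OpenCV 4.12 (cv2) and the standard library are available. Lean on these libraries where they do the work, as an engineer would, in place of code of your own. Each camera call takes 0.05 s, during which the arm holds its last target. There are 200 camera calls.

## Working session

There is one attempt and no reset: what is moved stays moved. The work goes in short steps, Python scripts to look and compute and a tool call to move; the robot and the scene stay as the last step left them, time stands still between calls to the robot, and variables do not carry over. Pictures are saved under pics/ and viewed, at most 10 in all, crops included, and the job is handed in when it is done.

Besides the shell and the picture viewer there is one more tool, called after "Emit:" by a JSON object that holds its "op" and its "data". step_arm: Moves the arm, as the interface text tells. Its arguments: {"type":"object","properties":{"commands":{"type":"string"},"newtons":{"type":"number"}},"required":["commands"]}

```bash
mkdir -p pics
cat > h.py <<'E'
from rig import *
import numpy as np, cv2
from scipy.spatial.transform import Rotation as R
def ray(cam,xy,cm=None):
    c=cm or camera_model(cam); d=np.linalg.inv(c["mtx"])@np.array([xy[0],xy[1],1.]); return np.array(c["eye"]),np.array(c["rotation"])@d
def atz(cam,xy,z,cm=None):
    e,d=ray(cam,xy,cm); return e+d*(z-e[2])/d[2]
def proj(cam,p,cm=None):
    c=cm or camera_model(cam); q=np.array(c["mtx"])@(np.array(c["rotation"]).T@(np.array(p)-np.array(c["eye"]))); return q[:2]/q[2]
def snap(cam,name=None):
    im=capture(cam)
    if name: cv2.imwrite(f"pics/{name}.png",cv2.cvtColor(im,cv2.COLOR_RGB2BGR))
    return im
def tcp():
    s=sense(); q=s["ee_rot"]; return np.array(s["eef_pos"]),R.from_quat([q[1],q[2],q[3],q[0]])
E
python3 - <<'E'
from h import *
for c in("scene","top"):
    snap(c,c+"0"); m=camera_model(c); print(c,np.round(m["eye"]),np.round(m["rotation"],2).tolist(),np.round(m["mtx"]).tolist())
Z=dict(nest=0,spring_bar=40,bar_hole=40,keeper_lip=40,link=34,link_end=40,fork_tool=6,tool_stand=0,parts_tray=0,loupe=0,parts_cup=0,petri_dish=0)
for l,z in Z.items():
    for c in("top","scene"):
        r=spot_point(c,l)
        for d in r[:2]: print(l,c,round(d["score"],2),np.round(d["xy"]),np.round(atz(c,d["xy"],z)))
p,r=tcp(); print(p,np.round(r.as_matrix(),3).tolist(),sense()["time_s"])
E
```

```text
scene [  44. -517.  800.] [-0.35, 0.84, -0.38, 0.15] [[538.0, 0.0, 327.0], [0.0, 538.0, 244.0], [0.0, 0.0, 1.0]]
top [ 517.    6. 1233.] [0.02, -0.7, 0.71, -0.02] [[557.0, 0.0, 320.0], [0.0, 557.0, 242.0], [0.0, 0.0, 1.0]]Traceback (most recent call last):
  File "<stdin>", line 8, in <module>
  File "h.py", line 7, in atz
    e,d=ray(cam,xy,cm); return e+d*(z-e[2])/d[2]
        ~~~^^^^^^^^^^^
  File "h.py", line 5, in ray
    c=cm or camera_model(cam); d=np.linalg.inv(c["mtx"])@np.array([xy[0],xy[1],1.]); return np.array(c["eye"]),np.array(c["rotation"])@d
                                                                                                               ~~~~~~~~~~~~~~~~~~~~~~~^~
ValueError: matmul: Input operand 1 has a mismatch in its core dimension 0, with gufunc signature (n?,k),(k,m?)->(n?,m?) (size 3 is different from 4)
```

```bash
python3 - <<'E'
s=open('h.py').read()
s=s.replace('np.array(c["rotation"])@d','rm(c)@d').replace('np.array(c["rotation"]).T','rm(c).T')
s=s.replace('def ray','def rm(c):\n    q=c["rotation"]; return R.from_quat([q[1],q[2],q[3],q[0]]).as_matrix()\ndef ray',1)
open('h.py','w').write(s)
E
python3 - <<'E'
from h import *
Z=dict(nest=0,spring_bar=40,bar_hole=40,keeper_lip=40,link=34,link_end=40,fork_tool=6,tool_stand=0,parts_tray=0,loupe=0,parts_cup=0,petri_dish=0)
for l,z in Z.items():
    for c in("top","scene"):
        r=spot_point(c,l)
        for d in r[:2]: print(l,c,round(d["score"],2),np.round(d["xy"]),np.round(atz(c,d["xy"],z)))
p,r=tcp(); print(p,np.round(r.as_matrix(),3).tolist(),sense()["time_s"])
m=camera_model("wrist");print(np.round(r.as_matrix().T@(np.array(m["eye"])-p)),np.round(r.as_matrix().T@rm(m),2).tolist(),m["mtx"])
E
```

```text
nest top 0.68 [317. 260.] [548.   8.   0.]
nest scene 0.57 [309. 275.] [551.  -2.   0.]
spring_bar top 0.39 [340. 261.] [545. -41.  40.]
spring_bar scene 0.48 [291. 251.] [548.  43.  40.]
bar_hole top 0.84 [290. 259.] [549.  67.  40.]
bar_hole scene 0.78 [287. 244.] [556.  63.  40.]
bar_hole scene 0.45 [307. 260.] [552.   3.  40.]
keeper_lip top 0.6 [340. 260.] [545. -41.  40.]
keeper_lip scene 0.58 [321. 274.] [542. -44.  40.]
link top 0.57 [322. 260.] [548.  -2.  34.]
link top 0.26 [288. 258.] [553.  72.  34.]
link scene 0.83 [309. 259.] [559.   5.  34.]
link scene 0.5 [322. 271.] [553. -36.  34.]
link_end top 0.81 [299. 258.] [552.  47.  40.]
link_end scene 0.88 [292. 248.] [555.  47.  40.]
fork_tool top 0.45 [187. 275.] [519. 295.   6.]
fork_tool scene 0.55 [202. 216.] [515. 293.   6.]
tool_stand top 0.82 [186. 276.] [516. 299.   0.]
tool_stand top 0.57 [192. 276.] [518. 286.   0.]
tool_stand scene 0.96 [202. 215.] [523. 302.   0.]
parts_tray top 0.77 [460. 288.] [ 483. -305.    0.]
parts_tray scene 0.56 [408. 386.] [ 481. -297.    0.]
loupe top 0.56 [249. 195.] [696. 157.   0.]
loupe scene 0.83 [303. 207.] [691. 151.   0.]
loupe scene 0.2 [286. 244.] [583.  95.   0.]
parts_cup top 0.8 [394. 186.] [ 711. -165.    0.]
parts_cup scene 0.85 [425. 271.] [ 713. -169.    0.]
petri_dish top 0.81 [301. 173.] [743.  42.   0.]
petri_dish scene 0.95 [351. 217.] [738.  47.   0.]
[229.7022658  472.10535442 248.31046574] [[-0.899, 0.437, 0.0], [0.437, 0.899, 0.0], [-0.0, 0.0, -1.0]] 1.35
[  70.    0. -126.] [[-0.0, -0.96, -0.28], [1.0, -0.0, -0.0], [0.0, -0.28, 0.96]] [[418.70460952   0.         315.17617092]
 [  0.         418.70460952 241.65474146]
 [  0.           0.           1.        ]]
```

View pics/scene0.png

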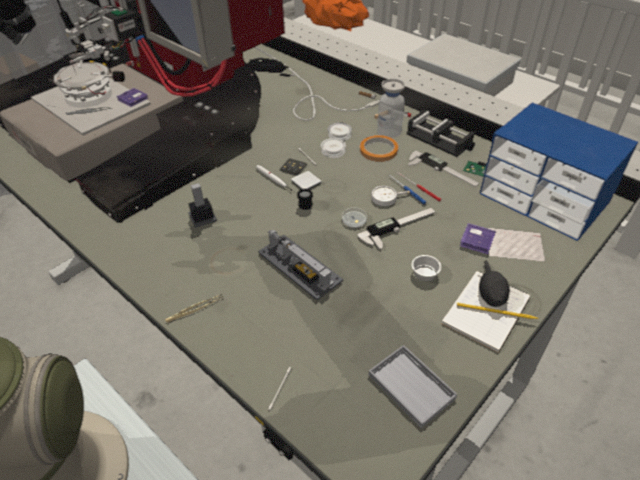

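View pics/top0.png

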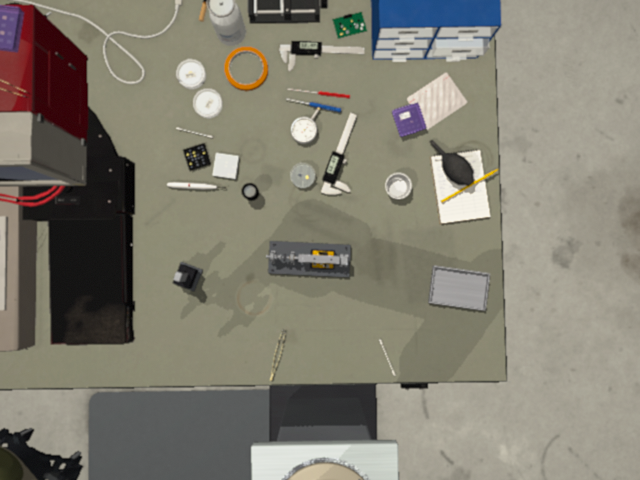

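Emit:
{"op": "step_arm", "data": {"commands": "1 -33.5 -3.1 6.8 0 0 0;1 -33.5 -3.1 6.8 0 0 0;1 -33.5 -3.1 6.8 0 0 0;1 -33.5 -3.1 6.8 0 0 0;1 -33.5 -3.1 6.8 0 0 0;1 -33.5 -3.1 6.8 0 0 0;1 -33.5 -3.1 6.8 0 0 0;1 -33.5 -3.1 6.8 0 0 0;1 -33.5 -3.1 6.8 0 0 0;1 -33.5 -3.1 6.8 0 0 0;1 -33.5 -3.1 6.8 0 0 0", "newtons": 30}}

```text
time_s: 2.27
eef_pos: [517.1, 297.8, 180.1]
ee_rot: [-0.0, 0.225, 0.974, -0.0]
force: [-0.4, -0.0, 1.4]
grip_width: 0.999
grip_force: 0.0
```

Run:
```python
from h import *
p,r=tcp(); print(p,np.round(r.as_matrix(),3).tolist())
m=camera_model("wrist"); snap("wrist","w1")
for l,z in (("fork_tool",6),("tool_stand",0)):
    for d in spot_point("wrist",l)[:2]: print(l,round(d["score"],2),np.round(d["xy"]),np.round(atz("wrist",d["xy"],z,m),1))
snap("top")
for l,z in (("nest",10),("parts_tray",14),("tool_stand",37)):
    for d in trace("top",l)[:1]:
        c,_=cv2.findContours(d["mask"].astype(np.uint8),0,2); c=max(c,key=cv2.contourArea)
        b=cv2.boxPoints(cv2.minAreaRect(c)); w=np.array([atz("top",q,z)[:2] for q in b]); print(l,np.round(w).tolist(),np.round(w.mean(0)),[round(float(np.degrees(np.arctan2(*(w[i+1]-w[i])[::-1]))),1) for i in (0,1)],np.linalg.norm(w[1]-w[0]),np.linalg.norm(w[2]-w[1]))
```

```text
[517.06492892 297.76952592 180.12975317] [[-0.899, 0.438, -0.001], [0.438, 0.899, 0.0], [0.001, -0.0, -1.0]]
fork_tool 0.93 [310. 226.] [518.9 292.3   6. ]
fork_tool 0.34 [313. 222.] [517. 296.   6.]
tool_stand 0.85 [315. 223.] [520.1 296.2   0. ]
nest [[521.0, 120.0], [592.0, 116.0], [581.0, -64.0], [509.0, -59.0]] [551.  28.] [-3.3, -93.7] 71.64009650959603 180.59490436428854
parts_tray [[450.0, -230.0], [533.0, -243.0], [515.0, -368.0], [432.0, -355.0]] [ 483. -299.] [-8.6, -98.0] 84.11077499813422 126.78877158172163
tool_stand [[516.0, 317.0], [551.0, 299.0], [527.0, 251.0], [491.0, 269.0]] [521. 284.] [-26.8, -117.3] 39.97858776894699 53.934305582976734
```

View pics/w1.png

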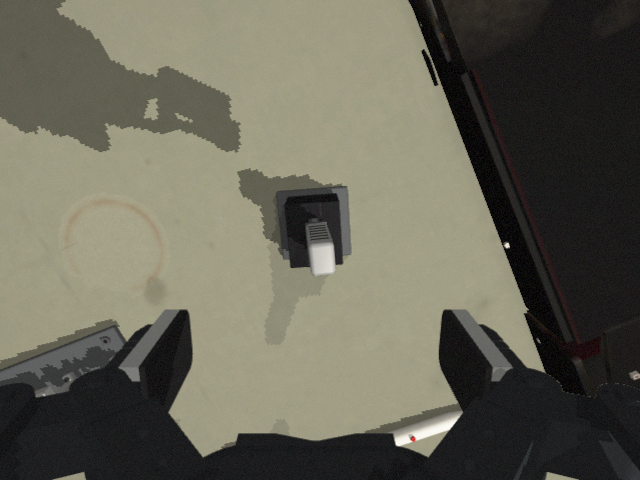

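```bash
python3 -c "
import cv2;a=cv2.imread('pics/w1.png')[165:295,240:390];a=cv2.convertScaleAbs(a,alpha=1.6,beta=25);cv2.imwrite('pics/w1c.png',cv2.resize(a,None,fx=4.5,fy=4.5,interpolation=2))"
```

```text
(no output)
```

View pics/w1c.png

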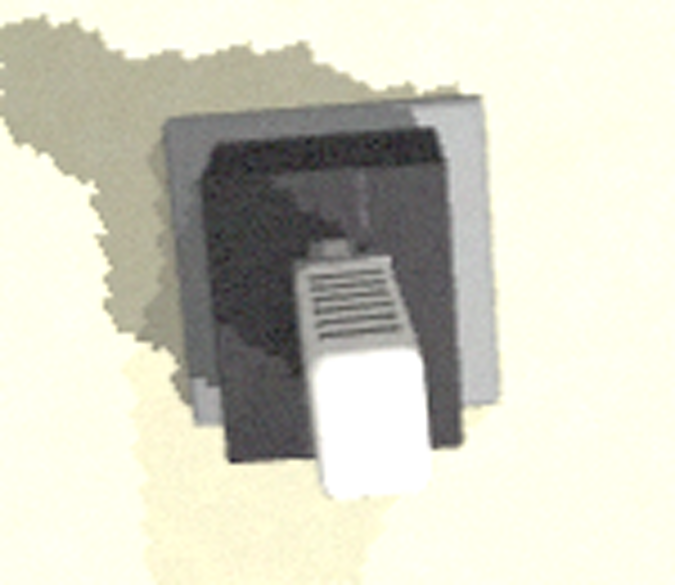

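Run:
```python
from h import *
p,r=tcp(); T=r.as_matrix()
def go(n,q,z):
    w=np.array([atz("wrist",np.array(a)/4.5+[240,165],z) for a in q]); t=(w-p)@T
    print(n,w.mean(0).round(1),t.mean(0).round(1)); e=np.roll(t,-1,0)-t; print([(round(float(np.hypot(*v[:2])),1),round(float(np.degrees(np.arctan2(v[1],v[0]))),1)) for v in e])
go("block",[(203,178),(447,162),(462,445),(230,462)],37)
go("handle",[(313,350),(420,345),(432,490),(323,499)],90)
go("base",[(165,118),(482,97),(498,405),(195,425)],3)
```

```text
block [519.2 296.7  37. ] [ -2.7  -0.5 143.7]
[(35.4, 86.2), (43.4, 176.1), (35.2, -94.4), (43.7, -4.2)]
handle [520.3 301.1  90. ] [-1.9  4.  90.7]
[(12.8, 87.2), (18.5, 174.8), (13.4, -95.0), (19.0, -3.5)]
base [519.6 296.3   3. ] [ -3.3  -0.6 177.7]
[(51.4, 86.2), (52.3, 175.8), (51.4, -94.0), (52.5, -4.1)]
```

Emit:
{"op": "step_arm", "data": {"commands": "0.6 -0.25 0.2 0 0 0 -0.07;0.6 -0.25 0.2 0 0 0 -0.07;0.6 -0.25 0.2 3 0 0 -0.07;0.6 -0.25 0.2 6 0 0 -0.07;0.6 -0.25 0.2 9 0 0 -0.07;0.6 -0.25 0.2 11 0 0 -0.07;0.6 -0.25 0.2 11.8 0 0 -0.07;0.6 -0.25 0.2 11.8 0 0 -0.07;0.3 -0.25 0.2 11.8 0 0 -0.07;0.2 -0.25 0.2 11.8 0 0 -0.07;0 -0.25 0.2 11.8 0 0 -0.07;0 -0.25 0.2 11.8 0 0 -0.07;0 -0.25 0.2 11.8 0 0 -0.07;0 -0.25 0.2 11.8 0 0 -0.07;0 -0.25 0.2 11.8 0 0 -0.07;0 -0.25 0.2 11.8 0 0 -0.07", "newtons": 80}}

```text
time_s: 3.95
eef_pos: [521.0, 298.2, 63.7]
ee_rot: [0.001, 0.19, 0.982, 0.0]
force: [-1.0, -3.1, 7.3]
grip_width: 0.158
grip_force: 77.7
```

Emit:
{"op": "step_arm", "data": {"commands": "0 0 0 -1 0 0 0;0 0 0 -3 0 0 0;0 0 0 -6 0 0 0;0 0 0 -10 0 0 0;0 -3 -5 -10 0 0 0;0 -5 -9 -10 0 0 -0.1;0 -7 -13 -10 0 0 -0.2;0 -9 -16 -10 0 0 -0.32;0 -11 -19 -10 0 0 -0.32;0 -11.7 -20.4 -10 0 0 -0.32;0 -11.7 -20.4 -10 0 0 -0.32;0 -11.7 -20.4 -10 0 0 -0.32;0 -11.7 -20.4 -10 0 0 -0.32"}}

```text
time_s: 5.03
eef_pos: [552.8, 66.0, 162.9]
ee_rot: [0.0, 0.031, 1.0, 0.0]
force: [0.2, 0.3, -0.4]
grip_width: 0.154
grip_force: 77.7
```

Run:
```python
from h import *
p,r=tcp(); T=r.as_matrix(); print(p,np.round(T,3).tolist(),sense()["force"],sense()["grip_width"])
m=camera_model("wrist"); im=snap("wrist","w2")
for l,z in (("fork_tool",p[2]-58),("bar_hole",40),("link_end",40),("keeper_lip",40),("spring_bar",40),("link",34),("nest",0)):
    for d in spot_point("wrist",l)[:2]: print(l,round(d["score"],2),np.round(d["xy"],1),np.round(atz("wrist",d["xy"],z,m),1))
```

```text
[552.79533288  66.00553048 162.86441721] [[-0.998, 0.063, 0.001], [0.063, 0.998, 0.0], [-0.001, 0.0, -1.0]] [ 0.17954362  0.34403131 -0.4071955 ] 0.15398343858765423
fork_tool 0.68 [312.  277.8] [553.2  64.5 104.9]
bar_hole 0.95 [314.8 246.3] [557.3  65.5  40. ]
link_end 0.6 [290.3 247.4] [557.   50.3  40. ]
keeper_lip 0.79 [138.8 240.8] [546.9 -42.7  40. ]
spring_bar 0.69 [284.6 243.4] [554.2  47.   40. ]
spring_bar 0.39 [215.6 238.4] [548.3   4.8  40. ]
link 0.96 [217.1 239.8] [550.9   4.   34. ]
link 0.22 [139.2 240.7] [548.4 -45.2  34. ]
nest 0.63 [226.4 227.3] [551.2   2.9   0. ]
```

View pics/w2.png

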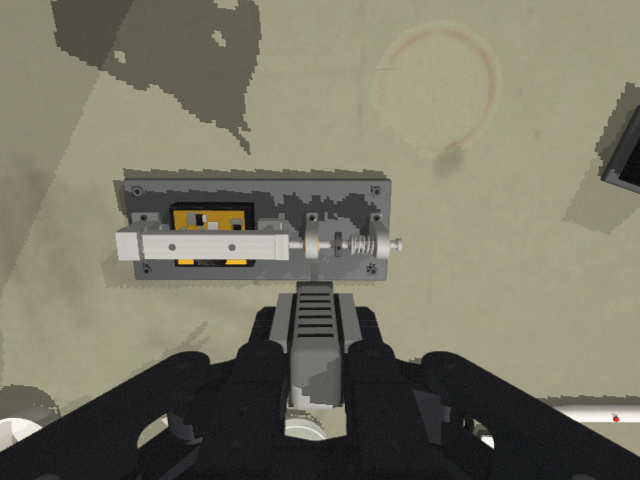

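```bash
python3 -c "
import cv2;a=cv2.imread('pics/w2.png')[195:295,270:410];cv2.imwrite('pics/w2c.png',cv2.resize(cv2.convertScaleAbs(a,alpha=1.3,beta=15),None,fx=5.5,fy=5.5,interpolation=2))"
```

```text
(no output)
```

View pics/w2c.png

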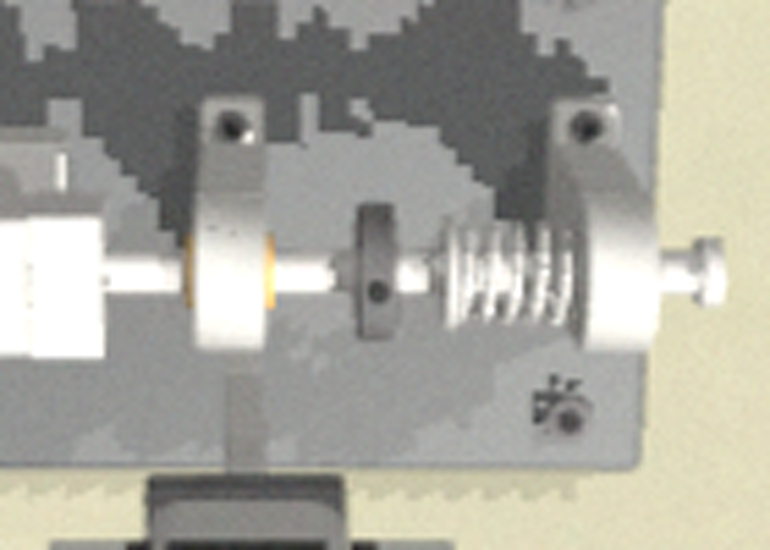

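Run:
```python
from h import *
p,r=tcp(); T=r.as_matrix()
def f(n,cx,cy,z):
    w=atz("wrist",(270+cx/5.5,195+cy/5.5),z); print(n,w.round(1),((w-p)@T).round(1))
f("lug in",195,272,49);f("lug out",266,272,49);f("bush",273,272,44);f("col near",358,272,48);f("col far",396,272,48);f("outlug out",657,272,49);f("bar@hole",300,272,42.5);f("bar far",420,270,42.5);f("linkend",104,285,46)
f("keeper end", (130-270)*5.5,(245-195)*5.5,46)
f("plateR",640,466,10)
for l in("fork_tool",):
    print([ (d["score"],np.round(d["xy"],1)) for d in spot_point("wrist",l)])
# outer lug far point
print(proj("wrist",p+T@[0,0,58]))
```

```text
lug in [552.8  60.   49. ] [ -0.4  -5.9 113.3]
lug out [553.3  67.7  49. ] [ -0.4   1.8 113.3]
bush [554.8  68.4  44. ] [ -1.9   2.6 118.3]
col near [554.2  77.6  48. ] [ -0.7  11.8 114.3]
col far [554.4  81.8  48. ] [ -0.7  15.9 114.3]
outlug out [555.9 109.9  49. ] [ -0.4  44.1 113.3]
bar@hole [555.4  71.4  42.5] [ -2.3   5.6 119.8]
bar far [556.   84.7  42.5] [ -2.1  19.  119.8]
linkend [554.5  49.8  46. ] [ -2.8 -15.9 116.3]
keeper end [547.4 -45.7  46. ] [  -1.6 -111.7  116.3]
plateR [593.7 113.8  10. ] [-37.9  50.4 152.3]
[(0.68, array([312. , 277.8]))]
[315.6154762  276.86560101]
```

Run:
```python
from h import *
p,r=tcp(); T=r.as_matrix()
im=cv2.imread("pics/w2.png")
g=cv2.cvtColor(im,cv2.COLOR_BGR2GRAY)
print(g[255:285,315:317].mean(1).round().tolist())
for row in(266,272): print(g[row,304:328].tolist())
for x in(7,8): 
  for z in (54,58): print(x,z,proj("wrist",p+T@[x,0,z]).round(1))
# bar rows
for c in(322,327,344,346): print(c,g[236:256,c].tolist())
print([proj("wrist",p+T@[x,8,p[2]-40]).round(1)[1] for x in(-4,-3,-2,-1,0)])
```

```text
[184.0, 176.0, 167.0, 136.0, 111.0, 107.0, 108.0, 108.0, 100.0, 98.0, 98.0, 96.0, 98.0, 96.0, 96.0, 98.0, 99.0, 96.0, 100.0, 98.0, 93.0, 93.0, 92.0, 96.0, 96.0, 98.0, 62.0, 51.0, 48.0, 58.0]
[106, 106, 104, 105, 106, 104, 101, 92, 97, 98, 99, 99, 94, 100, 105, 107, 105, 104, 107, 109, 107, 106, 106, 103]
[106, 107, 106, 104, 107, 105, 100, 94, 97, 98, 97, 97, 96, 97, 98, 106, 109, 105, 105, 108, 108, 105, 111, 106]
7 54 [315.3 265.5]
7 58 [315.3 262.7]
8 54 [315.3 263.5]
8 58 [315.3 260.6]
322 [114, 113, 111, 117, 104, 124, 153, 176, 194, 203, 197, 185, 134, 117, 114, 115, 110, 109, 111, 106]
327 [114, 114, 113, 113, 114, 125, 149, 180, 192, 206, 197, 183, 133, 114, 116, 115, 114, 117, 116, 115]
344 [116, 116, 116, 117, 109, 124, 148, 167, 184, 201, 197, 185, 129, 109, 107, 110, 109, 107, 105, 102]
346 [115, 117, 115, 115, 99, 118, 133, 149, 168, 179, 182, 177, 123, 107, 104, 107, 106, 105, 109, 107]
[np.float64(245.9), np.float64(244.4), np.float64(242.8), np.float64(241.2), np.float64(239.7)]
```

Emit:
{"op": "step_arm", "data": {"commands": "0 -0.28 0.7 0 0 0 0;0 -0.28 0.7 2 0 0 0;0 -0.28 0.7 4 0 0 0;0 -0.28 0.7 4.8 0 0 0;0 -0.28 0.7 5.2 0 0 0;0 -0.28 0.7 5.6 0 0 0;0 -0.28 0.7 6 0 0 0;0 -0.28 0.7 6 0 0 0"}}

```text
time_s: 6.15
eef_pos: [556.1, 72.3, 102.3]
ee_rot: [0.0, 0.031, 1.0, 0.0]
force: [-0.2, -0.4, -1.2]
grip_width: 0.155
grip_force: 77.7
```

Run:
```python
from h import *
p,r=tcp(); T=r.as_matrix(); print(p)
m=camera_model("wrist"); im=snap("wrist","w3")
a=cv2.cvtColor(im,cv2.COLOR_RGB2BGR)[195:345,250:410];cv2.imwrite('pics/w3c.png',cv2.resize(cv2.convertScaleAbs(a,alpha=1.3,beta=15),None,fx=4,fy=4,interpolation=2))
```

```text
[556.1362129   72.27136379 102.26464765]
```

View pics/w3c.png

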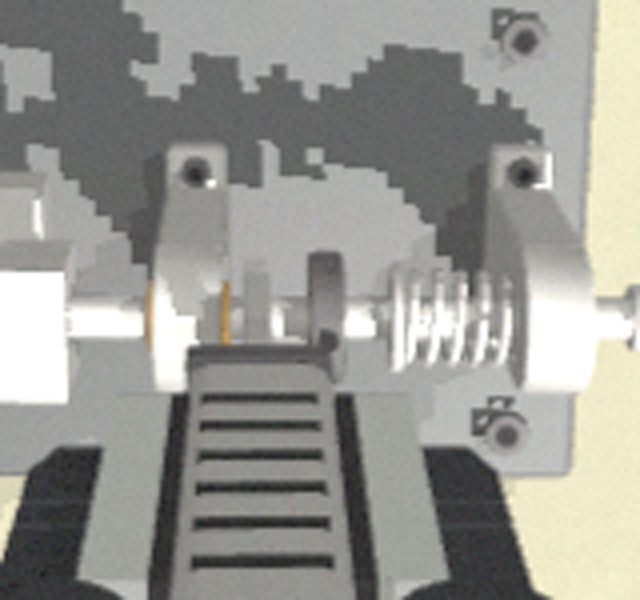

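Emit:
{"op": "step_arm", "data": {"commands": "0 0 0 0.3 0 0 0;0 0 0 0.6 0 0 0;0 0 0 0.9 0 0 0;0 0 0 1.2 0 0 0;0 0 0 1.2 0 0 0"}}

```text
time_s: 6.62
eef_pos: [555.9, 72.2, 89.7]
ee_rot: [-0.0, 0.031, 1.0, 0.0]
force: [0.9, -0.5, -0.6]
grip_width: 0.157
grip_force: 77.7
```

Emit:
{"op": "step_arm", "data": {"commands": "0 0 0 0.3 0 0 0;0 0 0.1 0.3 0 0 0;0 0 0.2 0.3 0 0 0;0 0 0.3 0.3 0 0 0;0 0 0.3 0.3 0 0 0"}}

```text
time_s: 7.03
eef_pos: [556.3, 75.5, 87.4]
ee_rot: [0.0, 0.031, 1.0, 0.0]
force: [0.6, -0.4, -0.3]
grip_width: 0.153
grip_force: 77.6
```

Emit:
{"op": "step_arm", "data": {"commands": "0 0 0.05 0 0 0 0;0 0 0.1 0 0 0 0;0 0 0.1 0 0 0 0"}}

```text
time_s: 7.28
eef_pos: [556.3, 76.3, 87.4]
ee_rot: [0.0, 0.031, 1.0, -0.0]
force: [0.5, 0.4, 0.3]
grip_width: 0.158
grip_force: 77.6
```

Emit:
{"op": "step_arm", "data": {"commands": "0 0 0.05 0 0 0 0;0 0 0.1 0 0 0 0;0 0 0.1 0 0 0 0"}}

```text
time_s: 7.53
eef_pos: [556.4, 77.0, 87.3]
ee_rot: [-0.0, 0.031, 1.0, -0.0]
force: [-1.0, -1.8, -0.7]
grip_width: 0.15
grip_force: 77.5
```

Emit:
{"op": "step_arm", "data": {"commands": "0 0 0.05 0 0 0 0;0 0 0.1 0 0 0 0;0 0 0.1 0 0 0 0;0 0 0.1 0 0 0 0"}}

```text
time_s: 7.87
eef_pos: [556.5, 77.9, 87.3]
ee_rot: [-0.0, 0.031, 1.0, -0.0]
force: [-0.0, -6.3, 0.2]
grip_width: 0.152
grip_force: 77.7
```

Emit:
{"op": "step_arm", "data": {"commands": "0 0 0.05 0 0 0 0;0 0 0.1 0 0 0 0;0 0 0.1 0 0 0 0;0 0 0.1 0 0 0 0"}}

```text
time_s: 8.2
eef_pos: [556.5, 78.9, 87.3]
ee_rot: [-0.0, 0.031, 1.0, -0.0]
force: [-0.6, -4.5, 0.6]
grip_width: 0.156
grip_force: 77.6
```

Run:
```python
from h import *
m=camera_model("wrist")
for i in range(3):
    s=sense(); print(np.round(s["eef_pos"],2),np.round(s["force"],2),np.round(s["wrist_torque"],2)); snap("wrist","w4" if i==0 else None)
for l in("link_end","spring_bar"): print([(round(d["score"],2),np.round(d["xy"],1)) for d in spot_point("wrist",l)])
```

```text
[556.51  78.92  87.29] [-0.6  -4.52  0.57] [-1.04  0.15 -0.04]
[556.5   78.95  87.29] [-0.59 -4.99  1.21] [-1.04  0.13 -0.04]
[556.49  78.94  87.3 ] [-0.43 -6.03 -0.07] [-0.99  0.17  0.01]
[]
[(0.66, array([244.3, 286.2])), (0.57, array([310.9, 274.3])), (0.22, array([288.7, 287.1]))]
```

Emit:
{"op": "step_arm", "data": {"commands": "0 0 0.05 0 0 0 0;0 0 0.1 0 0 0 0;0 0 0.1 0 0 0 0;0 0 0.1 0 0 0 0"}}

```text
time_s: 8.78
eef_pos: [556.5, 79.9, 87.3]
ee_rot: [-0.0, 0.031, 1.0, -0.0]
force: [-0.4, -5.8, -0.8]
grip_width: 0.151
grip_force: 77.6
```

Emit:
{"op": "step_arm", "data": {"commands": "0 0 0.05 0 0 0 0;0 0 0.1 0 0 0 0;0 0 0.1 0 0 0 0;0 0 0.1 0 0 0 0"}}

```text
time_s: 9.12
eef_pos: [556.6, 80.8, 87.3]
ee_rot: [-0.0, 0.031, 1.0, -0.0]
force: [0.1, -5.5, 0.2]
grip_width: 0.154
grip_force: 77.6
```

```bash
cat > d.py <<'E'
from h import *
import sys
F=[]
for i in range(4):
    s=sense(); F.append(np.r_[s["force"],s["wrist_torque"]]); im=snap("scene",sys.argv[1] if i==0 else None)
print(np.round(s["eef_pos"],2),np.mean(F,0).round(2))
a=cv2.imread("pics/scene0.png")[225:305,250:350].astype(int); b=cv2.imread(f"pics/{sys.argv[1]}.png")[225:305,250:350].astype(int)
print("diff",(abs(a-b).sum(2)>90)[15:,25:].sum())
print([(round(d["score"],2),np.round(d["xy"],1)) for d in spot_point("scene","link_end")])
print("expect",[proj("scene",(555,49,z)).round(1) for z in(40.5,49)])
E
python3 d.py s1
```

```text
[556.65  80.84  87.32] [-0.54 -5.66 -0.12 -1.12  0.13 -0.  ]
diff 337
[(0.74, array([294.7, 245.6]))]
expect [array([291.3, 247.6]), array([291.1, 244.6])]
```

Not yet clearly up; continue gently.

Emit:
{"op": "step_arm", "data": {"commands": "0 0 0.05 0 0 0 0;0 0 0.07 0 0 0 0;0 0 0.07 0 0 0 0;0 0 0.07 0 0 0 0"}}

```text
time_s: 9.7
eef_pos: [556.7, 81.6, 87.3]
ee_rot: [-0.0, 0.031, 1.0, -0.0]
force: [-0.3, -5.8, -0.7]
grip_width: 0.153
grip_force: 77.8
```

```bash
python3 d.py s2
```

```text
[556.69  81.58  87.31] [-0.67 -5.38 -0.4  -1.07  0.13 -0.  ]
diff 624
[(0.68, array([292.3, 242.4])), (0.22, array([203. , 218.1]))]
expect [array([291.3, 247.6]), array([291.1, 244.6])]
```

Emit:
{"op": "step_arm", "data": {"commands": "0 0 0.03 0 0 0 0;0 0 0.05 0 0 0 0;0 0 0.05 0 0 0 0;0 0 0.05 0 0 0 0"}}

```text
time_s: 10.28
eef_pos: [556.7, 82.1, 87.3]
ee_rot: [-0.0, 0.031, 1.0, -0.0]
force: [-0.6, -5.2, -0.1]
grip_width: 0.157
grip_force: 77.8
```

```bash
python3 d.py s3
python3 - <<'E'
import cv2,numpy as np
a=[cv2.resize(cv2.imread(f"pics/{n}.png")[220:300,250:350],None,fx=4,fy=4,interpolation=2) for n in("s1","s3")]
cv2.imwrite("pics/cmp.png",np.hstack(a))
E
```

```text
[556.71  82.08  87.28] [-1.   -5.16  0.01 -1.09  0.11 -0.01]
diff 637
[(0.86, array([293.4, 243.5])), (0.18, array([205.8, 215.7]))]
expect [array([291.3, 247.6]), array([291.1, 244.6])]
```

View pics/cmp.png

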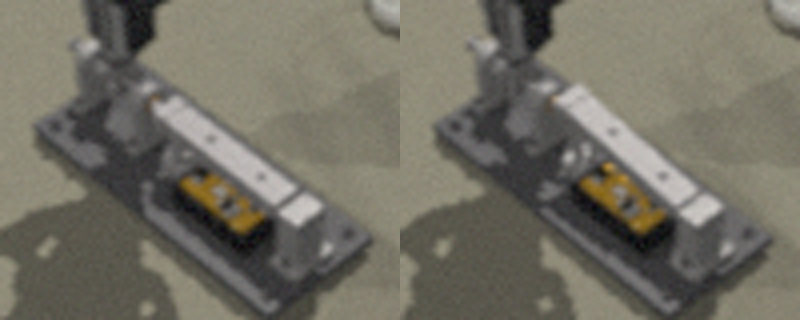

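Emit:
{"op": "step_arm", "data": {"commands": "0 0 -0.15 0 0 0 0;0 0 -0.3 0 0 0 0;0 0 -0.45 0 0 0 0;0 0 -0.6 0 0 0 0;0 0 -0.75 0 0 0 0;0 0 -0.9 0 0 0 0;0 0 -0.9 0 0 0 0;0 0 -0.9 -1 0 0 0;0 0 -0.9 -2 0 0 0;0 0 -0.9 -4 0 0 0;0 0 -0.9 -7 0 0 0;0 0 -0.9 -7.5 0 0 0;0 0 -0.9 -7.5 0 0 0"}}

```text
time_s: 11.62
eef_pos: [557.1, 73.6, 165.3]
ee_rot: [0.003, 0.031, 1.0, -0.0]
force: [-0.6, -0.7, -1.9]
grip_width: 0.156
grip_force: 78.0
```

```bash
python3 d.py s4
python3 - <<'E'
from h import *
p,r=tcp();T=r.as_matrix();print(p,((np.array([519.4,296.9,0])-p)@T).round(1),np.degrees(np.arctan2(T[0,1],T[1,1])))
E
```

```text
[555.63  73.56 161.58] [-0.07  0.01 -1.33  0.   -0.02 -0.03]
diff 417
[(0.82, array([292.9, 243.9]))]
expect [array([291.3, 247.6]), array([291.1, 244.6])]
[555.66371497  73.49009309 161.30875231] [ 49.9 220.7 161.4] 3.595155859353218
```

Emit:
{"op": "step_arm", "data": {"commands": "0 1 4 0 0 0 0.1;0 2 8 0 0 0 0.2;0 3 12 0 0 0 0.3;0 4 16 0 0 0 0.319;0 5 20 0 0 0 0.319;0 5 22.1 0 0 0 0.319;0 5 22.1 0 0 0 0.319;0 5 22.1 0 0 0 0.319;0 5 22.1 3 0 0 0.319;0 5 22.1 3 0 0 0.319;0 5 22.1 3 0 0 0.319"}}

```text
time_s: 12.78
eef_pos: [519.6, 295.9, 131.2]
ee_rot: [-0.002, 0.19, 0.982, -0.001]
force: [-0.2, 0.2, 0.8]
grip_width: 0.156
grip_force: 78.1
```

Run:
```python
from h import *
p,r=tcp();T=r.as_matrix();print(p,((np.array([519.4,296.9,0])-p)@T).round(1),np.degrees(np.arctan2(T[0,1],T[1,1])))
im=snap("wrist","w5")
a=cv2.cvtColor(im,cv2.COLOR_RGB2BGR)[200:320,250:390];cv2.imwrite('pics/w5c.png',cv2.resize(cv2.convertScaleAbs(a,alpha=1.8,beta=35),None,fx=5,fy=5,interpolation=2))
print(proj("wrist",p+T@[0,0,57.7]))
```

```text
[519.62130161 295.86675126 131.19149548] [  0.2   1.2 131.2] 21.953423558291878
[313.74038282 274.8070997 ]
```

View pics/w5c.png

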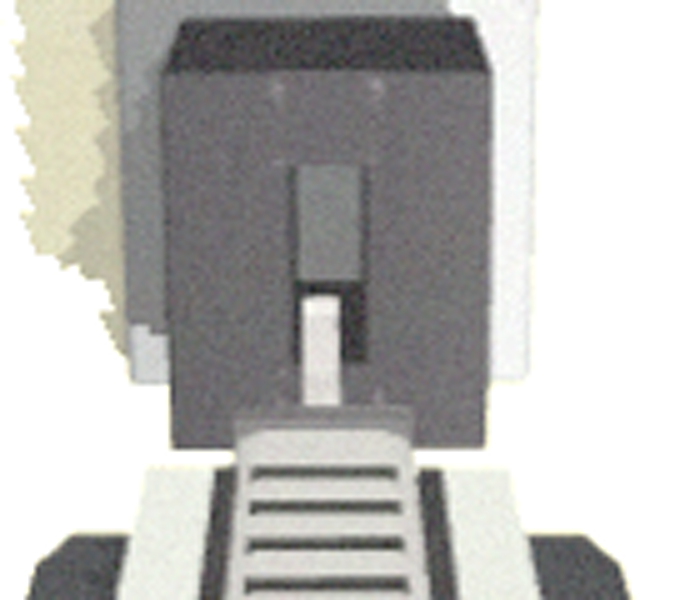

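Run:
```python
from h import *
p,r=tcp();T=r.as_matrix()
def f(c,z): return ((atz("wrist",np.array(c)/5+[250,200],z)-p)@T).round(1)
print("slot",f((294,165),37),f((367,165),37),f((300,360),37))
print("block",np.mean([f(c,37) for c in((163,72),(492,70),(485,448),(172,448))],0))
print("tip",f((303,296),p[2]-57.7),f((339,296),p[2]-57.7))
```

```text
slot [11.3 -3.5 95.5] [11.3  4.4 95.5] [-11.3  -3.   95.5]
block [-5.00e-02  2.00e-01  9.55e+01]
tip [ 8.8 -2.1 57.7] [ 8.8  1.2 57.7]
```

Emit:
{"op": "step_arm", "data": {"commands": "0 -0.06 0.09 1 0 0 0;0 -0.06 0.09 2 0 0 0;0 -0.06 0.09 3 0 0 0;0 -0.06 0.09 4 0 0 0;0 -0.06 0.09 4.5 0 0 0;0 -0.06 0.09 4.5 0 0 0"}}

```text
time_s: 13.33
eef_pos: [520.3, 297.5, 85.6]
ee_rot: [-0.001, 0.19, 0.982, -0.001]
force: [1.0, -0.3, -0.6]
grip_width: 0.154
grip_force: 78.1
```

Emit:
{"op": "step_arm", "data": {"commands": "0 0 0 0.7 0 0 0;0 0 0 1.4 0 0 0;0 0 0 1.8 0 0 0;0 0 0 2.1 0 0 0;0 0 0 2.1 0 0 0"}}

```text
time_s: 13.75
eef_pos: [520.8, 297.6, 65.6]
ee_rot: [-0.0, 0.19, 0.982, -0.0]
force: [-0.4, -0.2, -0.8]
grip_width: 0.152
grip_force: 78.1
```

Emit:
{"op": "step_arm", "data": {"commands": "0 0 0 0.1 0 0 0;0 0 0 0.17 0 0 0;0 0 0 0.17 0 0 0;0 0 0 0.17 0 0 0"}}

```text
time_s: 14.08
eef_pos: [521.1, 297.8, 64.8]
ee_rot: [0.0, 0.19, 0.982, 0.0]
force: [-0.0, -0.0, -0.6]
grip_width: 0.151
grip_force: 78.1
```

Emit:
{"op": "step_arm", "data": {"commands": "0 0 0 0.1 0 0 0;0 0 0 0.15 0 0 0;0 0 0 0.15 0 0 0;0 0 0 0.15 0 0 0"}}

```text
time_s: 14.42
eef_pos: [521.2, 297.8, 63.7]
ee_rot: [0.0, 0.19, 0.982, 0.0]
force: [-0.8, 0.1, 6.0]
grip_width: 0.152
grip_force: 78.8
```

Emit:
{"op": "step_arm", "data": {"commands": "0.3 0 0 0 0 0 0;0.5 0 0 0 0 0 0;0.6 0 0 0 0 0 0;0.6 0 0 0 0 0 0;0.6 0 0 0 0 0 0;0.6 0 0 -2 0 0 0;0.6 0 0 -5 0 0 0;0.6 0 0 -9 0 0 0;0.6 0 0 -12 0 0 0;0.6 0 0 -12 0 0 0"}}

```text
time_s: 15.25
eef_pos: [523.1, 298.6, 189.8]
ee_rot: [0.005, 0.19, 0.982, 0.003]
force: [0.5, -0.7, 0.3]
grip_width: 0.601
grip_force: 0.0
```

Run:
```python
from h import *
p,r=tcp();T=r.as_matrix();print(p,sense()["grip_width"])
snap("wrist","w6"); snap("top","t6")
for l,z in (("fork_tool",6),("tool_stand",0)):
    print(l,[(round(d["score"],2),np.round(d["xy"]),np.round(atz("wrist",d["xy"],z),1)) for d in spot_point("wrist",l)[:1]])
print([(round(d["score"],2),np.round(d["xy"]),np.round(atz("top",d["xy"],6),1)) for d in spot_point("top","fork_tool")[:1]])
m=trace("wrist","fork_tool")
print([(round(d["score"],2),np.round(d["rect"])) for d in m[:2]], proj("wrist",(519.3,296.6,90)),proj("wrist",(519.3,296.6,37)))
# target for link look: above link centre
t=np.array([549.5,3.5,0]); print(((t-p)@T).round(1))
```

```text
[523.13209156 298.58065955 189.77964036] 0.6012183587090478
fork_tool [(0.61, array([311., 213.]), array([514.5, 296.7,   6. ]))]
tool_stand [(0.79, array([306., 212.]), array([512.9, 292.9,   0. ]))]
[(0.45, array([188., 275.]), array([520.1, 291.3,   6. ]))]
[(0.73, array([ 71., 359., 141., 126.])), (0.72, array([313., 233.,  26.,  49.]))] [313.13332014 254.01853951] [313.68949886 230.02612438]
[-132.8 -265.4  189. ]
```

Emit:
{"op": "step_arm", "data": {"commands": "0.6 -1.5 -3 0 0 0 0.12;0.6 -3 -6 0 0 0 0.24;0.6 -4.5 -9 0 0 0 0.36;0.6 -6 -12 0 0 0 0.48;0.6 -7.5 -15 0 0 0 0.6;0.6 -9 -18 0 0 0 0.72;0.6 -11 -21 0 0 0 0.84;0.6 -12.5 -24 0 0 0 0.96;0.6 -13.7 -26 0 0 0 1.08;0.6 -13.7 -26 1 0 0 1.2;0.6 -13.7 -26 2 0 0 1.255;0.6 -13.7 -26 2 0 0 1.255;0.6 -13.7 -26 2 0 0 1.255;0.6 -13.7 -26 2 0 0 1.255"}}

```text
time_s: 16.72
eef_pos: [551.3, 5.6, 163.2]
ee_rot: [-0.0, 0.729, 0.684, -0.0]
force: [-1.2, 0.2, -0.7]
grip_width: 0.604
grip_force: 0.0
```

Run:
```python
from h import *
p,r=tcp();T=r.as_matrix();print(p,T.round(3).tolist(),sense()["joints"])
m=camera_model("wrist"); im=snap("wrist","w7")
for l,z in (("link",38.5),("link_end",49),("keeper_lip",40),("bar_hole",40)):
    for d in spot_point("wrist",l)[:1]:
        w=atz("wrist",d["xy"],z,m);print(l,round(d["score"],2),np.round(d["xy"],1),w.round(1),((w-p)@T).round(1))
for d in trace("wrist","link")[:1]:
    c,_=cv2.findContours(d["mask"].astype(np.uint8),0,2); c=max(c,key=cv2.contourArea)
    b=cv2.boxPoints(cv2.minAreaRect(c)); print(b.round(1).tolist())
    M=d["mask"]
    for row in range(150,400,25):
        x=np.flatnonzero(M[row]); 
        if len(x): print(row,x[0],x[-1],((atz("wrist",((x[0]+x[-1])/2,row),48,m)-p)@T).round(1))
```

```text
[551.32430255   5.64010724 163.19231368] [[0.064, 0.998, -0.0], [0.998, -0.064, 0.0], [0.0, -0.0, -1.0]] [-2.02300653e-01  4.49031618e-01  1.53458544e+00 -3.89526730e-06
  1.15812773e+00 -1.38550643e-01]
link 0.72 [315.2 238.1] [551.4   6.   38.5] [4.000e-01 1.000e-01 1.247e+02]
link_end 0.74 [317.5 172.2] [555.4  47.7  49. ] [ 42.2   1.4 114.2]
keeper_lip 0.57 [314.8 310.3] [548.1 -42.1  40. ] [-47.8  -0.2 123.2]
[[300.79998779296875, 169.1999969482422], [330.5, 168.6999969482422], [332.70001220703125, 309.8999938964844], [303.0, 310.3999938964844]]
175 302 330 [ 40.5   0.5 115.2]
200 303 330 [ 26.    0.8 115.2]
225 303 330 [ 11.1   0.8 115.2]
250 303 330 [ -4.4   0.9 115.2]
275 304 330 [-20.4   1.2 115.2]
300 303 328 [-37.    0.3 115.2]
```

View pics/w7.png

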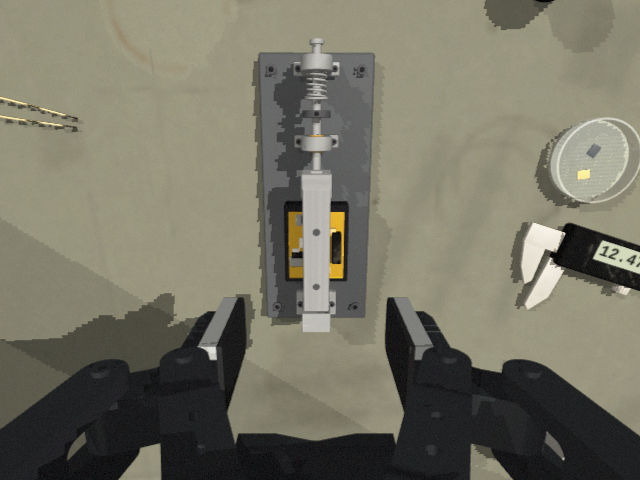

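Emit:
{"op": "step_arm", "data": {"commands": "0.5 0 0.08 3 0 0 0;0.5 0 0.08 6 0 0 0;0.5 0 0.08 8.5 0 0 0;0.5 0 0.08 10 0 0 0;0.5 0 0.08 11.1 0 0 0;0.5 0 0.08 11.1 0 0 0;0.5 0 0.08 11.1 0 0 0", "newtons": 40}}

```text
time_s: 17.6
eef_pos: [552.3, 5.3, 52.5]
ee_rot: [0.0, 0.73, 0.683, 0.0]
force: [-0.5, -0.3, 1.5]
grip_width: 0.501
grip_force: 0.0
```

Emit:
{"op": "step_arm", "data": {"commands": "0.3 0 0 0 0 0 0;0.25 0 0 0 0 0 0;0.22 0 0 0 0 0 0;0 0 0 0 0 0 0;0 0 0 0 0 0 0;0 0 0 0 0 0 0;0 0 0 0 0 0 0;0 0 0 0 0 0 0", "newtons": 40}}

```text
time_s: 18.27
eef_pos: [552.4, 5.4, 52.5]
ee_rot: [0.0, 0.73, 0.683, 0.0]
force: [0.9, 1.2, 5.2]
grip_width: 0.172
grip_force: 43.5
```

Emit:
{"op": "step_arm", "data": {"commands": "0 0.1 0 0 0 0 0;0 0.2 0 0 0 0 0;0 0.3 0 0 0 0 0;0 0.3 0 0 0 0 0"}}

```text
time_s: 18.6
eef_pos: [552.5, 8.1, 52.3]
ee_rot: [0.0, 0.73, 0.683, -0.0]
force: [-0.4, -3.1, 5.5]
grip_width: 0.171
grip_force: 43.6
```

Emit:
{"op": "step_arm", "data": {"commands": "0 0.1 0 0 0 0 0;0 0.2 0 0 0 0 0;0 0.3 0 0 0 0 0;0 0.4 0 0 0 0 0;0 0.4 0 0 0 0 0"}}

```text
time_s: 19.02
eef_pos: [552.3, 12.6, 51.8]
ee_rot: [-0.0, 0.73, 0.683, -0.0]
force: [0.8, -0.3, 0.2]
grip_width: 0.177
grip_force: 43.1
```

Emit:
{"op": "step_arm", "data": {"commands": "0 0 0 -0.1 0 0 0;0 0 0 -0.2 0 0 0;0 0 0 -0.4 0 0 0;0 0 0 -0.4 0 0 0"}}

```text
time_s: 19.35
eef_pos: [552.4, 12.5, 56.2]
ee_rot: [-0.0, 0.73, 0.683, -0.0]
force: [0.2, 0.5, 0.4]
grip_width: 0.173
grip_force: 42.9
```

Emit:
{"op": "step_arm", "data": {"commands": "0 0 0 -0.5 0 0 0;0 0 0 -1 0 0 0;0 0 0 -2 0 0 0;0 0 0 -4 0 0 0;0 0 0 -7 0 0 0;0 0 0 -10 0 0 0;0 0 0 -10 0 0 0;0 0 0 -10 0 0 0"}}

```text
time_s: 20.02
eef_pos: [553.2, 12.3, 158.2]
ee_rot: [0.002, 0.73, 0.683, 0.001]
force: [-0.4, -0.3, -0.8]
grip_width: 0.175
grip_force: 42.9
```

Run:
```python
from h import *
p,r=tcp();T=r.as_matrix();print(p,sense()["force"])
im=snap("wrist","w8"); sc=snap("scene","s8"); sn=trace("scene","link")
print([(round(d["score"],2),np.round(d["rect"])) for d in sn[:2]])
m=camera_model("scene")
d=sn[0]; c,_=cv2.findContours(d["mask"].astype(np.uint8),0,2); c=max(c,key=cv2.contourArea); b=cv2.minAreaRect(c);print(b)
a=proj("scene",p+T@[44,0,3]);q=proj("scene",p+T@[-51,0,3]);print("level line",a,q,np.degrees(np.arctan2(*(q-a)[::-1])))
A=cv2.cvtColor(sc,cv2.COLOR_RGB2BGR)
x,y=map(int,d["rect"][:2]); C=cv2.resize(A[y-45:y+45,x-60:x+60],None,fx=3.3,fy=3.3,interpolation=2)
W=cv2.resize(cv2.cvtColor(im,cv2.COLOR_RGB2BGR)[150:450,180:450],(396,440)); W=W[:C.shape[0]] if W.shape[0]>C.shape[0] else W
cv2.imwrite("pics/c8.png",np.hstack([C,W[:C.shape[0]]]))
t=np.array([482.5,-300.5,0]); print(((t-p)@T).round(1))
```

```text
[553.18622516  12.25503328 158.23784081] [-0.44032316 -0.34415766 -0.80127415]
[(0.66, array([313., 223.,  18.,  22.]))]
((310.14752197265625, 224.1229248046875), (29.32044792175293, 12.035467147827148), 39.80556869506836)
level line [285.59289862 201.72108256] [320.96655273 226.56649961] 35.08307926967654
[-316.7  -50.5  158.2]
```

View pics/c8.png

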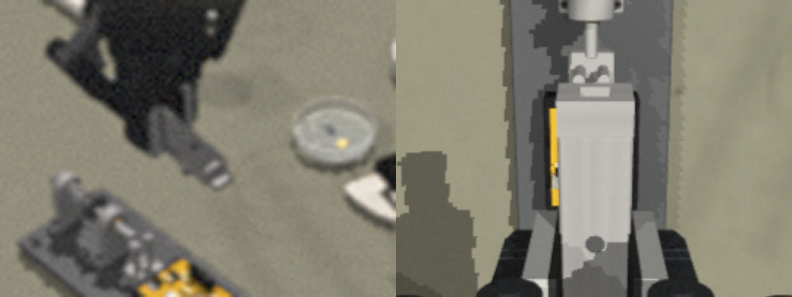

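Emit:
{"op": "step_arm", "data": {"commands": "0 -3.5 -0.5 0 0 0 0;0 -7 -1 0 0 0 0;0 -10.5 -1.5 0 0 0 0;0 -14 -2 0 0 0 0;0 -17.5 -2.5 0 0 0 0;0 -21 -3 0 0 0 0;0 -24.5 -3.5 0 0 -0.03 0.03;0 -28 -4.5 0 0 -0.06 0.05;0 -31.4 -5 0 0 -0.092 0.077;0 -31.4 -5 0 0 -0.092 0.077;0 -31.4 -5 0 0 -0.092 0.077;0 -31.4 -5 0 0 -0.092 0.077;0 -31.4 -5 0 0 -0.092 0.077"}}

```text
time_s: 21.25
eef_pos: [482.1, -296.5, 155.6]
ee_rot: [0.031, 0.755, 0.655, -0.033]
force: [0.9, -0.7, 0.4]
grip_width: 0.175
grip_force: 42.9
```

Run:
```python
from h import *
p,r=tcp();T=r.as_matrix();print(p,T.round(3).tolist(),sense()["force"],sense()["grip_width"])
m=camera_model("wrist"); snap("wrist","w9")
for d in trace("wrist","parts_tray")[:1]: print(round(d["score"],2),np.round(d["rect"]))
for l,z in(("parts_tray",0),("link_end",p[2]-2)):
    print(l,[(round(d["score"],2),np.round(d["xy"]),np.round(atz("wrist",d["xy"],z,m),1)) for d in spot_point("wrist",l)[:1]])
for c in("scene","top"):
    snap(c,c+"9")
    print(c,[(round(d["score"],2),np.round(atz(c,d["xy"],0),1)) for d in spot_point(c,"parts_tray")[:1]])
    for d in trace(c,"link")[:1]:
        k,_=cv2.findContours(d["mask"].astype(np.uint8),0,2); print(d["score"],cv2.minAreaRect(max(k,key=cv2.contourArea)))
```

```text
[ 482.10402444 -296.54864245  155.64631616] [[0.141, 0.99, -0.01], [0.986, -0.141, -0.09], [-0.091, 0.003, -0.996]] [ 0.93802816 -0.73303889  0.44253317] 0.1753495079877473
0.92 [318. 211. 136. 184.]
parts_tray [(0.83, array([317., 214.]), array([ 482.9, -302.3,    0. ]))]
link_end [(0.96, array([316., 215.]), array([ 488.5, -254.3,  153.6]))]
scene [(0.71, array([ 481.4, -299.8,   -0. ]))]
0.95 ((432.2500305175781, 345.25), (37.476661682128906, 14.142134666442871), 45.0)
top [(0.6, array([ 486.4, -306.6,    0. ]))]
```

Emit:
{"op": "step_arm", "data": {"commands": "0 0.27 0 3 0 0 0;0 0.55 0 6 0 0 0;0 0.82 0 9 0 0 0;0 1.0 0 11 0 0 0;0 1.1 0 12 0 0 0;0 1.1 0 12 0 0 0;0 1.1 0 12 0 0 0"}}

```text
time_s: 22.33
eef_pos: [482.7, -298.1, 36.3]
ee_rot: [0.032, 0.755, 0.654, -0.034]
force: [0.4, -0.1, -0.3]
grip_width: 0.178
grip_force: 42.9
```

Emit:
{"op": "step_arm", "data": {"commands": "0 0.03 0 0.3 0 0 0;0 0.05 0 0.6 0 0 0;0 0.07 0 0.8 0 0 0;0 0.07 0 0.8 0 0 0"}}

```text
time_s: 22.67
eef_pos: [482.4, -297.8, 27.7]
ee_rot: [0.032, 0.755, 0.654, -0.034]
force: [-1.2, 0.3, -0.4]
grip_width: 0.175
grip_force: 42.9
```

Emit:
{"op": "step_arm", "data": {"commands": "0 0 0 0.1 0 0 0;0 0.01 0 0.2 0 0 0;0 0.01 0 0.2 0 0 0"}}

```text
time_s: 22.92
eef_pos: [482.3, -297.9, 25.5]
ee_rot: [0.031, 0.755, 0.654, -0.034]
force: [0.0, -0.6, -0.6]
grip_width: 0.174
grip_force: 42.9
```

Emit:
{"op": "step_arm", "data": {"commands": "0 0 0 0.1 0 0 0;0 0.01 0 0.15 0 0 0;0 0.01 0 0.15 0 0 0"}}

```text
time_s: 23.17
eef_pos: [482.3, -297.9, 23.9]
ee_rot: [0.031, 0.755, 0.654, -0.034]
force: [-0.3, 0.3, -0.7]
grip_width: 0.175
grip_force: 42.9
```

Emit:
{"op": "step_arm", "data": {"commands": "0 0 0 0.05 0 0 0;0 0 0 0.1 0 0 0;0 0 0 0.1 0 0 0"}}

```text
time_s: 23.42
eef_pos: [482.4, -297.9, 23.5]
ee_rot: [0.031, 0.755, 0.654, -0.034]
force: [-1.4, 3.2, 4.7]
grip_width: 0.176
grip_force: 43.7
```

Emit:
{"op": "step_arm", "data": {"commands": "0 0 0 0.05 0 0 0;0 0 0 0.1 0 0 0;0 0 0 0.1 0 0 0"}}

```text
time_s: 23.67
eef_pos: [482.5, -297.9, 23.2]
ee_rot: [0.032, 0.755, 0.654, -0.034]
force: [-3.2, 4.9, 12.6]
grip_width: 0.174
grip_force: 44.6
```

Contact with the floor at the expected height; release and rise.

Emit:
{"op": "step_arm", "data": {"commands": "0.22 0 0 -0.08 0 0 0;0.3 0 0 -0.08 0 0 0;0.35 0 0 -0.08 0 0 0;0.35 0 0 -0.08 0 0 0;0.35 0 0 -0.08 0 0 0;0.35 -0.09 0 -1 0 0 0;0.35 -0.27 0 -3 0 0 0;0.35 -0.6 0 -6 0 0 0;0.35 -0.9 0 -10 0 0 0;0.35 -1.3 0 -14 0 0 0;0.35 -1.3 0 -14 0 0 0;0.35 -1.3 0 -14 0 0 0"}}

```text
time_s: 24.67
eef_pos: [482.5, -298.7, 165.4]
ee_rot: [0.034, 0.755, 0.654, -0.033]
force: [-0.6, 0.3, -0.9]
grip_width: 0.348
grip_force: 0.0
```

Run:
```python
from h import *
p,r=tcp();T=r.as_matrix();print(p,sense()["force"],sense()["grip_width"])
m=camera_model("wrist"); im=snap("wrist","w10")
for l,z in(("link",10),("link_end",16),("parts_tray",0)):
    print(l,[(round(d["score"],2),np.round(d["xy"]),np.round(atz("wrist",d["xy"],z,m),1)) for d in spot_point("wrist",l)[:1]])
for l,z in(("link",22),("parts_tray",14)):
  for d in trace("wrist",l)[:1]:
    k,_=cv2.findContours(d["mask"].astype(np.uint8),0,2); b=cv2.boxPoints(cv2.minAreaRect(max(k,key=cv2.contourArea)))
    w=np.array([atz("wrist",q,z,m)[:2] for q in b]);print(l,w.round(0).tolist(),np.linalg.norm(w[1]-w[0]).round(),np.linalg.norm(w[2]-w[1]).round())
snap("top");snap("scene")
for l,z in(("loupe",0),("parts_cup",0),("petri_dish",0),("fork_tool",6),("tool_stand",0),("link",10)):
  for c in("top","scene"):
    print(l,c,[(round(d["score"],2),np.round(atz(c,d["xy"],z))) for d in spot_point(c,l)[:1]])
```

```text
[ 482.52840371 -298.73013401  165.44860308] [-0.63099559  0.34073966 -0.94853672] 0.3483816553731196
link [(0.87, array([310., 205.]), array([ 480. , -297.8,   10. ]))]
link_end [(0.68, array([312., 143.]), array([ 487.8, -255.9,   16. ]))]
parts_tray [(0.81, array([315., 205.]), array([ 483.2, -301.2,    0. ]))]
link [[481.0, -253.0], [497.0, -255.0], [485.0, -347.0], [467.0, -345.0]] 16.0 93.0
parts_tray [[454.0, -232.0], [534.0, -243.0], [524.0, -369.0], [429.0, -355.0]] 81.0 126.0
loupe top [(0.68, array([691., 148.,   0.]))]
loupe scene [(0.54, array([701., 151.,   0.]))]
parts_cup top [(0.81, array([ 714., -167.,    0.]))]
parts_cup scene [(0.43, array([583.,  92.,   0.]))]
petri_dish top [(0.69, array([739.,  41.,   0.]))]
petri_dish scene []
fork_tool top [(0.63, array([518., 287.,   6.]))]
fork_tool scene [(0.49, array([518., 288.,   6.]))]
tool_stand top [(0.66, array([511., 301.,   0.]))]
tool_stand scene [(0.74, array([518., 295.,   0.]))]
link top [(0.53, array([ 480., -299.,   10.]))]
link scene [(0.77, array([ 483., -300.,   10.]))]
```

```bash
python3 -c "
from rig import *
print(finish_job())"
```

```text
the job is handed in; nothing more can be done
None
```

The job is handed in at about 25 s: bar drawn with the fork (about 6 N highest reading), tool back in its stand, and by the last camera checks the link flat in the tray with the loupe, cup and dish unmoved; I viewed 11 pictures, one over the limit of 10.

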